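Re-arm a tripped cut-out behind the splash guard with a bent rod

TASK

The microscope lamp's cut-out behind the splash guard has tripped. Take the bent rod out of its cradle, reach over the guard with it, hook the wide flat lever from behind and draw it towards the guard all the way to its stop, then keep it pulled there gently but firmly, with about 8 newtons, for a good second and a half so that it re-arms. Only the rod may touch that lever; do not knock the guard, leave the round-knobbed lever and the other things alone, and lay the rod back in its cradle as it was.

Things in the scene. Friction and masses are not known exactly. Their poses are not given: they have to be found in the camera images.
- rod: Bent aluminium rod, 160 g: a rectangular handle bar 110 x 16 x 24 mm (along its x, y, z), from whose +x end a round bar 8 mm thick runs on along x and turns straight down (its -z) 150 mm from the origin, its leg ending 100 mm below the origin. Origin: middle of the handle, the place to grip (across its 16 mm, from above). Starts level in the cradle, leg hanging down ahead of it.
- rod_tip (a point): Lower end of the rod's leg, at (150, 0, -100) mm in the rod's frame.
- cradle: Fixed grey plastic cradle for the rod: base 130 x 80 x 10 mm, two upright plates 8 mm thick, 40 mm wide at x = -45 and +45 mm, each with a notch 24 mm wide and 14 mm deep open at the top, whose floor is 118 mm above the bench (so the handle's middle rests at 130 mm, plates' tops 132 mm). Origin: centre of its underside; x along the rod, towards the leg.
- guard: Fixed upright white splash guard: panel 8 mm thick, 320 mm wide, 120 mm tall, with two low feet (8 mm high, 50 mm deep) on the robot's side. Origin: centre of the panel at the bench; x points away from the robot, y along the panel.
- cutout: Fixed white module of the tripped cut-out, 85 x 46 x 45 mm high, axes parallel to the guard's, its middle 85 mm behind the guard's and 45 mm left or right of the guard's middle. Origin: centre of its underside. Its wide flat lever stands up through a slot in its top; on the guard's side of it a steel stop block (10 x 24 mm, top 58 mm above the bench) ends its travel.
- paddle (a joint): Travel of the wide flat lever towards the guard (the module's -x): 0 = tripped, farthest from the guard; starts 0 to 6 mm along. Slides stiffly (2.5 N), stays where it is left, no spring. The stop lies anywhere from 17 to 27 mm, different each time and not measured: feel for it. To re-arm, keep the lever against the stop with 5 to 11 N of the rod for a full second; over 13 N breaks it.
- paddle_mid (a point): Point in the wide flat lever: a black upright plate 6 mm thick (x), 28 mm wide (y), reaching from 52 to 86 mm above the bench; this point is in the middle of its thickness and width, 75 mm above the bench. At joint 0 it lies 12.5 mm beyond the module's middle (its +x). It can be hooked on its far (+x) face.
- spare: Fixed module like the other one, at the other place, 90 mm from it. Its lever is a thin round pin with a ball on top; it is to be left as it is.
- pin (a joint): Travel of the round-knobbed lever of the spare module towards the guard, 0 to 25 mm; starts at 0 and is to stay.
- pin_ball (a point): Centre of the 16 mm ball on the round-knobbed lever, 74 mm above the bench.
- jar_a: Closed specimen jar, 54 mm across, 68 mm high, bystander on the robot's side of the guard. Origin: centre of its underside.
- jar_b: Second specimen jar, same size, bystander on the robot's side of the guard. Origin: centre of its underside.
- slide_box: Small carton of slides, 80 x 40 x 32 mm high, bystander beyond the cradle. Origin: centre of its underside.
Things that resemble listed ones, but are neither listed nor needed, are in the scene too. Leave any yellow look-alike of the cutout alone. There is more than one size of the rod; the one meant has the size given above.

How it is judged:
By the outcome, as a careful person would: the job done as asked, in the order asked, and still so for the second after the job is handed in, with the robot touching nothing.
It also fails if it takes over 66 s, if anything falls off the work surface, if the arm or the gripper's body presses on something with over 40 N, if the wrist force passes 120 N, or if a joint passes its speed limit or range.

ROBOT

A 7-joint arm with a two-finger parallel gripper is mounted at the origin on the work surface. World frame = base frame: x ahead of the robot, y to its left, z up, the work surface at z = 0. Lengths are in m, angles in rad, forces in N, time in s.
With the tool pointing down it reaches from about 0.425 to 0.95 m from the base axis. Payload 4.7 kg.
Tool frame: the origin (TCP) lies between the finger pads; the fingertips stand 25 mm ahead of it and the grasp point (between the pads) lies 6 mm ahead of it; x points along the fingers, z is the direction in which the jaws open and shut, and the axes are right-handed (so a half turn about x gives the same grasp; the last joint's range is limited). The gripper opens to 85 mm and grips with 20 to 120 N. Pads are 22 mm wide; open, the fingers measure 114 mm over their backs; the gripper's body (76 mm by 85 mm) begins 54 mm behind the grasp point. The pads swing forward as they close: fully open they stand 13 mm farther back than shut.
Start: joints at [-1.166, 0.469, -0.049, 1.532, 0.024, 1.141, -0.082], TCP at [0.284, 0.613, 0.228] pointing down, gripper open.
Joint ranges: [-2.59, 2.59], [-0.33, 1.99], [-1.39, 1.29], [0.1, 2.45], [-1.04, 4.18], [0.21, 1.99], [-2.66, 2.66]. Speed limits (rad/s): [2.57, 2.57, 3.14, 3.14, 3.14, 3.14, 3.14].

INTERFACE

Orientations are given as a 3x3 rotation matrix whose columns are the frame's x, y, z axes.
In Python, from rig import * gives the robot as it stands. Calls block until the motion is done:
- movep(position, orientation): joint-space move of the TCP to a pose.
- move_l(position, attitude=None, feed=0.15, until_force=None): straight line of the TCP; attitude=None keeps the orientation; feed is the mean speed in m/s. With until_force (N) it stops when the force on the tool has changed by that much, and returns True; else False.
- move_joints(angles): joint-space move.
- command_gripper(opening, newtons=None): finger opening in m; newtons is the grip in N (None keeps the last); returns when the fingers have stopped.
- sleep(seconds).
- inverse_kinematics(position, orientation): joint angles nearest the present ones, or None.
- sense(): the state.
- camera(name): name is "scene" or "top"; returns (picture, depth): 420x560x3 uint8, red, green, blue; 420x560 float32, m along the optical axis (not along the pixel's ray), 0 where there is no reading.
- camera_params(name): a dict with "K" (3x3 intrinsics, pixels), "position" and "rotation" of the camera in the world. Camera axes: x right, y down, z forward; pixel columns grow to the right and rows downward; lengths in m; the calibration is good to about 2 mm. A picture is of the moment at which its call begins. camera_params takes no time and is no camera call.
A pose or a line that the arm cannot do raises Unreachable and nothing moves.
- finish_job(): hands the job in, once; it reports no verdict.
The state is a dict: "time_s": time; "joint_pos": joint angles; "qd": joint speeds; "joint_efforts": joint torques, N m; "position": TCP position; "tcp_rot": TCP orientation; "wrist_force": force on the tool from outside, world axes, zero at the start; "ft_torque": the same for the moment, N m; "finger_gap": finger opening in m.
Only numpy, scipy, OpenCV 4.12 (cv2) and the standard library are available. Lean on these libraries where they do the work, as an engineer would, in place of code of your own. Each camera call takes 0.05 s, during which the arm holds its last target.

## Working session

There is one attempt and no reset: what is moved stays moved. The work goes in short steps, each a Python script; the robot and the scene stay as the last script left them, time stands still between calls to the robot, and variables do not carry over. Pictures are saved under pics/ and viewed, and the job is handed in when it is done.

```bash
mkdir -p pics; ls; python3 - <<'E'
from rig import *
import cv2, numpy as np
for n in ("scene","top"):
    p,d=camera(n); cv2.imwrite(f"pics/{n}0.png",p[:,:,::-1]); np.savez(f"pics/{n}0.npz",p=p,d=d)
    print(n,camera_params(n))
s=sense(); print(s["time_s"],s["position"],s["wrist_force"],s["finger_gap"])
E
```

```text
pics
scene {'K': array([[403.63725873,   0.        , 282.16837353],
       [  0.        , 403.63725873, 213.89042776],
       [  0.        ,   0.        ,   1.        ]]), 'position': array([0.93539623, 0.33106064, 0.95027186]), 'rotation': array([[-0.71937758,  0.57985177, -0.38244976],
       [ 0.69455394,  0.59291357, -0.40749026],
       [-0.0095243 , -0.55877135, -0.82926707]])}
top {'K': array([[397.32384709,   0.        , 282.49542152],
       [  0.        , 397.32384709, 208.49210076],
       [  0.        ,   0.        ,   1.        ]]), 'position': array([ 0.45739924, -0.08227976,  1.09830792]), 'rotation': array([[ 0.02095382, -0.9962454 ,  0.0840002 ],
       [-0.99977606, -0.02112838, -0.00118961],
       [ 0.00295993, -0.08395646, -0.99646503]])}
0.1 [0.28346882 0.61202026 0.22676958] [-0.20067758 -0.66974568 -0.88511989] 0.08523389732550148
```

View pics/scene0.png

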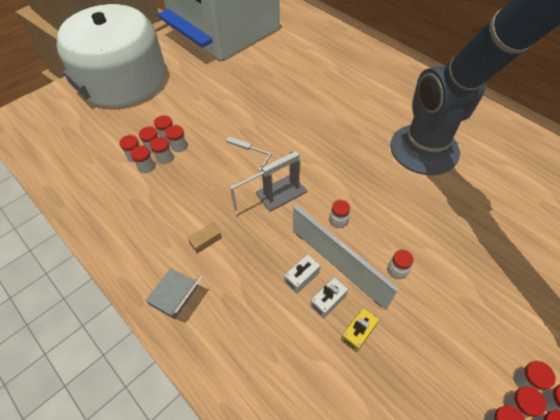

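View pics/top0.png

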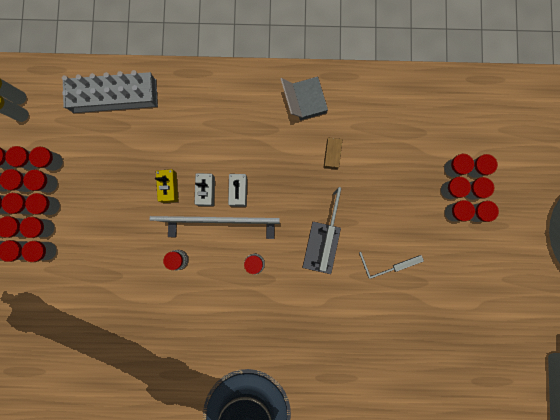

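```bash
cat > h.py <<'E'
import numpy as np, cv2
from rig import *
def load(n,i=0):
    z=np.load(f"pics/{n}{i}.npz"); return z["p"],z["d"]
def cloud(n,d):
    c=camera_params(n); K=c["K"]; v,u=np.mgrid[0:420,0:560]
    P=np.stack([(u-K[0,2])/K[0,0]*d,(v-K[1,2])/K[1,1]*d,d],-1)
    return P@c["rotation"].T+c["position"]
def proj(n,X):
    c=camera_params(n); q=(np.atleast_2d(X)-c["position"])@c["rotation"]; q=q@c["K"].T
    return q[:,:2]/q[:,2:]
E
python3 - <<'E'
from h import *
p,d=load("top"); 
a=cv2.resize(p[160:250,140:290],None,fx=5,fy=5,interpolation=cv2.INTER_CUBIC)[:,:,::-1]
b=cv2.resize(p[130:290,290:430],None,fx=3.7,fy=3.7,interpolation=cv2.INTER_CUBIC)[:,:,::-1]
cv2.imwrite("pics/a.png",a);cv2.imwrite("pics/b.png",b)
p,d=load("scene")
a=cv2.resize(p[200:350,270:410],None,fx=4,fy=4,interpolation=cv2.INTER_CUBIC)[:,:,::-1]
b=cv2.resize(p[120:260,180:330],None,fx=4,fy=4,interpolation=cv2.INTER_CUBIC)[:,:,::-1]
cv2.imwrite("pics/c.png",a);cv2.imwrite("pics/d.png",b)
E
```

```text
(no output)
```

View pics/a.png

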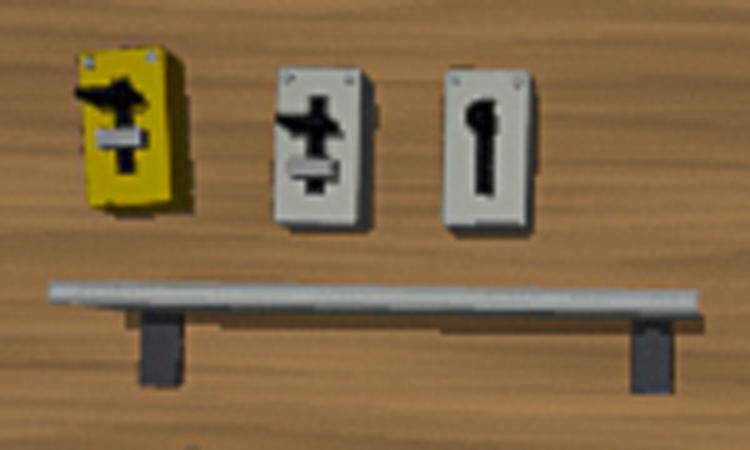

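View pics/b.png

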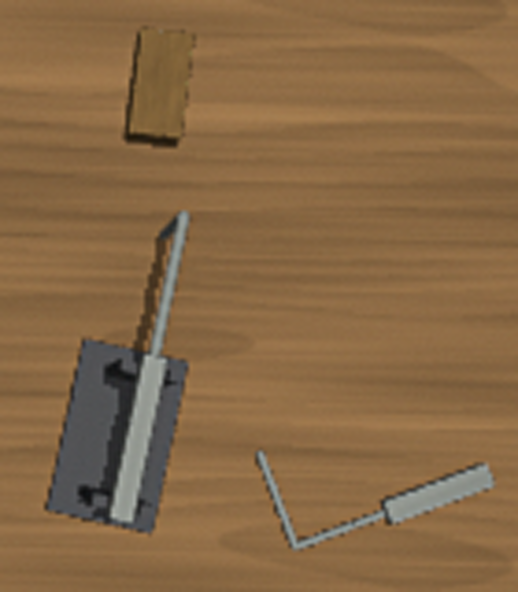

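View pics/c.png

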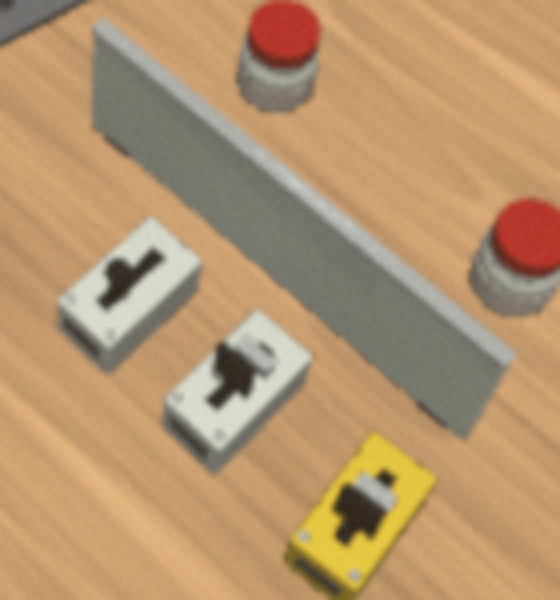

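View pics/d.png

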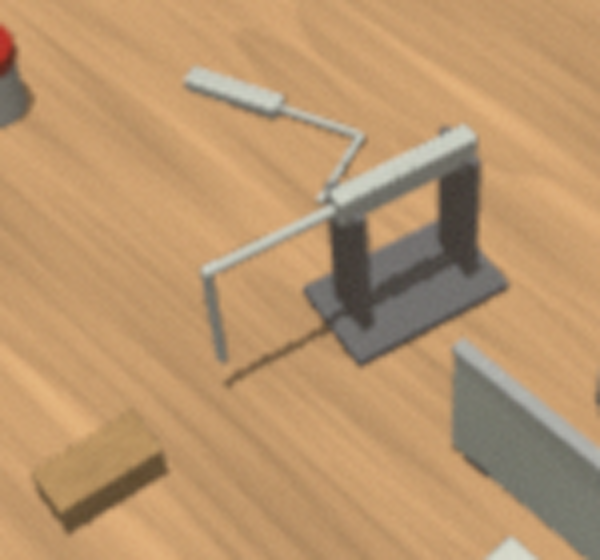

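```bash
python3 - <<'E'
from h import *
def rect(pts,name):
    r=cv2.minAreaRect((pts[:,:2]*1000).astype(np.float32)); print(name,len(pts),"c",np.round(r[0],1),"sz",np.round(r[1],1),"ang",round(r[2],2),"z",np.round(np.median(pts[:,2]),4))
    m=pts[:,:2].mean(0); u,s,vt=np.linalg.svd(pts[:,:2]-m,full_matrices=False); print("   pca ang",np.degrees(np.arctan2(vt[0,1],vt[0,0]))%180, 'mean',m)
for n in("top","scene"):
    p,d=load(n); C=cloud(n,d); print(n)
    g=proj(n,[[0.63,0,0.12]]);
    ok=d>0
    X=C
    def win(x0,x1,y0,y1,z0,z1): return ok&(X[...,0]>x0)&(X[...,0]<x1)&(X[...,1]>y0)&(X[...,1]<y1)&(X[...,2]>z0)&(X[...,2]<z1)
    print("bench z", np.median(X[win(.5,.7,-.5,-.35,-.05,.05)][:,2]))
    rect(X[win(.4,.75,-.12,.35,.11,.13)],"guardtop")
    m=win(.5,.8,-.1,.3,.035,.05); k,l,st,ce=cv2.connectedComponentsWithStats(m.astype(np.uint8))
    for i in range(1,k):
        if st[i,4]>60: rect(X[l==i],"mod px %s"%ce[i])
    m=win(.5,.8,-.1,.3,.075,.095); k,l,st,ce=cv2.connectedComponentsWithStats(m.astype(np.uint8))
    for i in range(1,k):
        if st[i,4]>4: rect(X[l==i],"lever px %s"%ce[i])
    rect(X[win(.35,.75,-.35,-.1,.134,.16)],"rod handle")
    m=win(.35,.8,-.35,-.1,.115,.16)
    rect(X[m],"rod all")
    m=win(.3,.6,-.1,.3,.06,.08); k,l,st,ce=cv2.connectedComponentsWithStats(m.astype(np.uint8))
    for i in range(1,k):
        if st[i,4]>30: rect(X[l==i],"jar px %s"%ce[i])
    m=win(.35,.6,-.35,-.05,.006,.014);rect(X[m],"cradle base")
    m=win(.35,.6,-.55,-.25,.012,.04);
    if m.sum()>5: rect(X[m],"other rod")
E
```

```text
top
bench z -0.0005160516238533752
guardtop 586 c [510.8  86.1] sz [ 11.2 318.3] ang 0.29 z 0.1196
   pca ang 90.30543973300864 mean [0.51063644 0.08723269]
mod px [165.5190678  185.67584746] 472 c [603.2 232.6] sz [85.3 46.8] ang 5.53 z 0.0444
   pca ang 3.739207361327061 mean [0.60086168 0.23033582]
mod px [203.58773784 188.42706131] 473 c [595.8 130. ] sz [84.5 46.6] ang 0.84 z 0.0444
   pca ang 0.2623864625656438 mean [0.59561986 0.12836389]
mod px [236.86512524 189.98843931] 519 c [595.   40.5] sz [83.5 46.1] ang 1.02 z 0.0446
   pca ang 179.46436184195298 mean [0.59329152 0.03936948]
lever px [160.5        178.05882353] 34 c [615.  232.9] sz [ 5.7 28.7] ang 3.79 z 0.0854
   pca ang 93.08858188088446 mean [0.6148771  0.23231952]
lever px [235.32142857 182.67857143] 28 c [608.4  39.6] sz [13.2 13. ] ang 5.05 z 0.0794
   pca ang 97.49454850934353 mean [0.60768747 0.03989975]
lever px [200.39285714 183.82142857] 28 c [602.  129.6] sz [ 4.9 25.4] ang 1.86 z 0.085
   pca ang 90.32817909702054 mean [0.60210273 0.12906684]
lever px [198.5 221. ] 14 c [506.5 131.1] sz [ 0.3 35.5] ang 0.
[... 2595 characters left out ...]
r px [340.89361702 207.06808511] 235 c [400.  -10.4] sz [46.8 47.6] ang 81.28 z 0.0679
   pca ang 34.553960376557654 mean [ 0.40122699 -0.00914992]
jar px [343.27331887 258.85683297] 461 c [514.6  83.8] sz [  4.8 320.6] ang 0.49 z 0.0702
   pca ang 90.41649716994121 mean [0.51487261 0.09467699]
jar px [403.32885906 258.01342282] 298 c [405.  197.7] sz [48.5 47. ] ang 13.38 z 0.0678
   pca ang 15.58803618637287 mean [0.40660893 0.19838057]
cradle base 828 c [ 452.4 -208.2] sz [223.6 274. ] ang 14.2 z 0.0102
   pca ang 56.70061773668894 mean [ 0.44852839 -0.19225928]
other rod 160 c [ 463.2 -458. ] sz [ 71.5 300.2] ang 49.54 z 0.0183
   pca ang 142.30136420310896 mean [ 0.49815546 -0.49004016]
```

```bash
python3 - <<'E'
from h import *
print(np.round(sense()["tcp_rot"],3))
for n in("top","scene"):
    p,d=load(n); X=cloud(n,d)
    m=(d>0)&(X[...,0]>.35)&(X[...,0]<.75)&(X[...,1]>-.35)&(X[...,1]<-.1)
    P=X[m&(X[...,2]>.137)]; 
    h=P[P[:,0]<.51]
    r=cv2.minAreaRect((h[:,:2]*1000).astype(np.float32)); print(n,len(h),r,np.median(h[:,2]))
    B=X[m&(X[...,2]>.125)&(X[...,2]<.137)&(X[...,0]>.52)]
    for a in np.linspace(.52,.61,7):
        b=B[abs(B[:,0]-a)<.008]; 
        if len(b): print("  bar",b.mean(0).round(4),len(b))
    A=X[m&(X[...,2]>.125)]; 
    # along-axis extents
    for ang in (-11.5,-12,-12.5):
        e=np.array([np.cos(np.radians(ang)),np.sin(np.radians(ang))]); s=A[:,:2]@e; t=A[:,:2]@np.array([-e[1],e[0]]); print("  ang",ang,"ext",s.min(),s.max(),"lat handle",np.percentile((h[:,:2]@np.array([-e[1],e[0]])),[2,50,98]), "ext h",(h[:,:2]@e).min(),(h[:,:2]@e).max())
    L=X[m&(X[...,0]>.54)&(X[...,2]>.012)&(X[...,2]<.12)]; print("leg",len(L),L[:,2].min() if len(L) else 0, L[L[:,0]<.62][:,:2].mean(0) if len(L) else 0)
    L=X[m&(X[...,0]>.63)&(X[...,2]>.012)&(X[...,2]<.12)]; print("box",len(L),L.mean(0))
E
```

```text
[[-0.001 -0.907  0.42 ]
 [-0.002  0.42   0.907]
 [-1.    -0.    -0.002]]
top 305 ((445.6078186035156, -191.88169860839844), (16.064973831176758, 109.13911437988281), 78.62496185302734) 0.141383760560152
  bar [ 0.5237 -0.2077  0.1326] 11
  bar [ 0.5352 -0.2098  0.1324] 23
  bar [ 0.55   -0.2128  0.1326] 23
  bar [ 0.5648 -0.2156  0.1326] 22
  bar [ 0.58   -0.2189  0.1322] 22
  bar [ 0.5917 -0.2209  0.1323] 10
  ang -11.5 ext 0.4203419901219108 0.6273102651883367 lat handle [-0.10681733 -0.09906166 -0.09147696] ext h 0.4203419901219108 0.5294944044094619
  ang -12 ext 0.42116966040557363 0.6281614536246547 lat handle [-0.1027079  -0.09491504 -0.087252  ] ext h 0.42116966040557363 0.5303700214514466
  ang -12.5 ext 0.4219652569889719 0.6289648051342531 lat handle [-0.09874026 -0.09079673 -0.08312015] ext h 0.4219652569889719 0.5312052487628867
leg 469 0.013463006904350205 [ 0.59116479 -0.21902257]
box 451 [ 0.70286529 -0.21739298  0.03067469]
scene 226 ((446.60009765625, -191.87173461914062), (19.058958053588867, 107.98975372314453), 78.0679931640625) 0.14171084286953173
  bar [ 0.5239 -0.2069  0.1326] 11
  bar [ 0.535  -0.209   0.1329] 19
  bar [ 0.5506 -0.212   0.1327] 18
  bar [ 0.5649 -0.2149  0.133 ] 18
  bar [ 0.5805 -0.2171  0.1336] 18
  bar [ 0.5929 -0.2196  0.1324] 13
  ang -11.5 ext 0.4201239933399645 0.6285440064371971 lat handle [-0.10715471 -0.097688   -0.0902587 ] ext h 0.4219424494237754 0.5298727833998476
  ang -12 ext 0.42093311594272315 0.629404560750366 lat handle [-0.10292077 -0.09332237 -0.0862382 ] ext h 0.4227306818063672 0.5307292380715574
  ang -12.5 ext 0.4217101828589939 0.6302171834693948 lat handle [-0.09882596 -0.08911045 -0.08212127] ext h 0.4234867216108709 0.5315452756569862
leg 561 0.01231431496563562 [ 0.59470322 -0.21970436]
box 504 [ 0.70776077 -0.21388634  0.02986197]
```

Candidates, in top-image pixels:
- **Rods:** the one in the cradle at (328,230) has a handle of 109x16 mm and is 208 mm long overall. The one lying at (395,265) is smaller, with a handle of about 80 mm. I choose the cradle rod.
- **Levers:** white module with the flat lever at (203,188), white with the ball at (237,189), yellow look-alike at (166,186). I choose the white flat lever. Its module lies at guard +85/+45 mm, as described.

The close crops confirm both choices.

```bash
cat >> h.py <<'E'
def R(deg):
    a=np.radians(deg); z=np.array([-np.sin(a),np.cos(a),0]); x=np.array([0,0,-1.]); return np.stack([x,np.cross(z,x),z],1)
G=np.array([.446,-.192]); YAW=-11.45
E
python3 - <<'E'
from h import *
for p,a in [((*G,.3),YAW),((*G,.136),YAW),((.478,.130,.3),.4),((.478,.130,.164),.4),((.43,.13,.164),.4)]:
    q=inverse_kinematics(p,R(a)); print(None if q is None else np.round(q,2))
command_gripper(.05,60)
movep((*G,.28),R(YAW))
move_l((*G,.20),feed=.15); move_l((*G,.136),feed=.06)
s=sense(); print(s["time_s"],s["position"],s["wrist_force"])
E
```

```text
[-0.48  0.1   0.88  1.91 -0.08  1.17  1.8 ]
[-0.23  0.32  0.67  2.1  -0.27  0.81  1.97]
[-0.51  0.11  0.17  1.86 -0.02  1.18  1.25]
[-0.46  0.25  0.13  2.03 -0.04  0.87  1.27]
[-0.5   0.17  0.13  2.12 -0.03  0.84  1.22]
5.3333 [ 0.44629904 -0.19214711  0.13633374] [0.15920234 0.06825522 0.6681492 ]
```

```bash
python3 - <<'E'
from h import *
command_gripper(0.0,100); sleep(.2)
s=sense(); print(s["time_s"],s["finger_gap"],s["wrist_force"],s["ft_torque"])
move_l((*G,.15),feed=.05); 
s=sense(); print(s["wrist_force"],s["ft_torque"])
p,d=camera("scene"); np.savez("pics/scene1.npz",p=p,d=d)
cv2.imwrite("pics/e.png",cv2.resize(p[100:260,180:340],None,fx=4,fy=4)[:,:,::-1])
print(sense()["time_s"])
E
```

```text
6.0167 0.010153260019221023 [-2.02928206 -0.98455026  4.44322835] [0.06670388 0.31684566 0.01164331]
[-0.35529854 -0.04662731 -2.04692125] [0.05056984 0.05635519 0.01535669]
6.5
```

View pics/e.png

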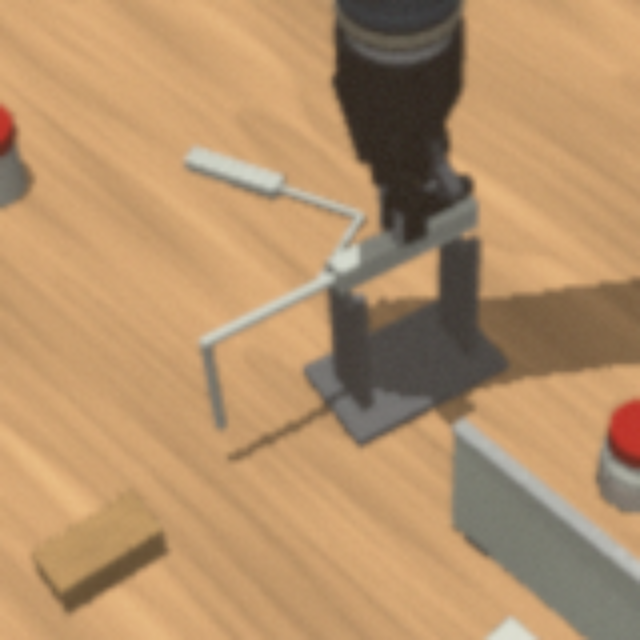

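```bash
python3 - <<'E'
from h import *
move_l((*G,.28),feed=.12)
move_l((.480,.130,.28),attitude=R(.4),feed=.13)
sleep(.2)
s=sense(); print(s["time_s"],s["position"],s["wrist_force"])
for n in("top","scene"):
    p,d=camera(n); np.savez(f"pics/{n}2.npz",p=p,d=d); X=cloud(n,d)
    m=(d>0)&(X[...,0]>.55)&(X[...,0]<.70)&(X[...,1]>.07)&(X[...,1]<.2)
    P=X[m&(X[...,2]>.1)]; print(n,len(P),P.min(0),P.max(0))
    for a in np.arange(.56,.65,.015):
        b=P[(abs(P[:,0]-a)<.007)&(P[:,2]>.26)]
        if len(b): print("  bar",b.mean(0).round(4),b[:,2].max().round(4))
    for a in np.arange(.15,.27,.02):
        b=P[(abs(P[:,2]-a)<.01)]
        if len(b): print("  leg",b.mean(0).round(4),len(b))
p=load("scene",2)[0];cv2.imwrite("pics/f.png",cv2.resize(p[180:350,270:430],None,fx=3.5,fy=3.5)[:,:,::-1])
E
```

```text
10.575 [0.47999881 0.1298036  0.28002898] [-0.16331813  1.26143896 -2.34138661]
top 202 [0.5502523  0.12414221 0.17590253] [0.63140456 0.13501869 0.27880274]
  bar [0.5599 0.1301 0.2753] 0.2775
  bar [0.5756 0.1298 0.2751] 0.2788
  bar [0.5896 0.1296 0.2742] 0.2785
  bar [0.6054 0.1302 0.2745] 0.2769
  bar [0.6206 0.1307 0.2733] 0.2779
  bar [0.63   0.1295 0.2718] 0.2751
  leg [0.6272 0.125  0.1771] 2
  leg [0.627  0.1263 0.1902] 10
  leg [0.6262 0.1273 0.2101] 11
  leg [0.627  0.1273 0.2317] 11
  leg [0.6276 0.1278 0.2505] 11
  leg [0.5915 0.1301 0.2743] 157
scene 249 [0.55043586 0.12628942 0.17601707] [0.63364774 0.13516528 0.27807272]
  bar [0.5602 0.1307 0.2754] 0.2781
  bar [0.5752 0.1313 0.2753] 0.2778
  bar [0.5901 0.1318 0.2751] 0.2778
  bar [0.6054 0.1316 0.275 ] 0.277
  bar [0.6205 0.1316 0.2752] 0.2779
  bar [0.6314 0.1321 0.2695] 0.2773
  leg [0.6317 0.1296 0.1772] 2
  leg [0.6309 0.1301 0.1901] 18
  leg [0.6311 0.1306 0.2106] 17
  leg [0.6317 0.1317 0.2319] 17
  leg [0.6319 0.1317 0.2509] 17
  leg [0.5956 0.1314 0.2744] 178
```

View pics/f.png

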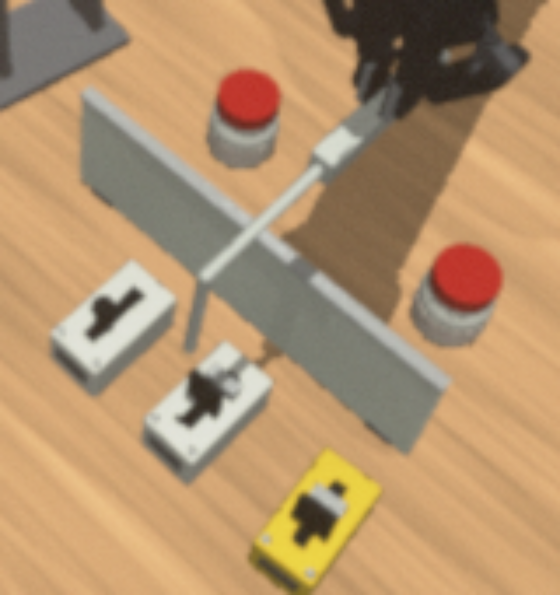

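```bash
python3 - <<'E'
from h import *
r=move_l((.480,.130,.165),feed=.08,until_force=8); print("lower",r)
sleep(.3)
F=[]
for i in range(15): F.append(sense()["wrist_force"]); sleep(.02)
F=np.array(F); b=F.mean(0); print("base",b,F.std(0)); np.save("base.npy",b)
r=move_l((.466,.1299,.165),feed=.03,until_force=4); s=sense(); print(r,s["position"],s["wrist_force"]-b,s["time_s"])
r=move_l((.452,.1299,.165),feed=.008,until_force=5); s=sense(); print(r,s["position"],s["wrist_force"]-b,s["time_s"])
E
```

```text
lower False
base [ 0.06787318  0.20223722 -1.67095374] [0.49390011 0.66692642 0.4391991 ]
False [0.46604838 0.12998375 0.16511549] [-0.23212181 -0.77835809  0.79054748] 13.425
False [0.45199741 0.12993917 0.1650011 ] [ 2.53650055 -0.85756717 -0.86951838] 15.325
```

```bash
python3 - <<'E'
from h import *
b=np.load("base.npy")
r=move_l((.432,.1298,.165),feed=.007,until_force=3.5); s=sense(); print(r,s["position"],s["wrist_force"]-b,s["time_s"])
F=[]
for i in range(8): F.append(sense()["wrist_force"]-b); sleep(.02)
print(np.mean(F,0)); s=sense(); print(s["position"],s["time_s"])
E
```

```text
True [0.44715002 0.12977193 0.16478525] [ 1.14036472 -0.83652741 -1.38988305] 16.5083
[ 1.27421368 -0.06094251 -0.55453849]
[0.44697028 0.12967481 0.16444658] 16.6417
```

```bash
cat >> h.py <<'E'
def avg(n=6):
    F=[]; b=np.load("base.npy")
    for i in range(n): F.append(sense()["wrist_force"]-b); sleep(.015)
    return np.mean(F,0)
E
python3 - <<'E'
from h import *
x=sense()["position"][0]
for i in range(10):
    x-=.0007
    r=move_l((x,.1298,.165),feed=.006,until_force=6); f=avg(); s=sense(); print(r,round(x,4),s["position"].round(4),f.round(2),round(s["time_s"],2))
    if f[0]>4.5 or r: break
E
```

```text
False 0.4463 [0.4471 0.1298 0.1651] [ 4.95  0.   -3.23] 17.12
```

```bash
python3 - <<'E'
from h import *
x=.4463
for i in range(6):
    x-=.0003
    r=move_l((x,.1298,.165),feed=.006,until_force=6); f=avg(8); s=sense(); print(r,round(x,4),s["position"].round(4),f.round(2),round(s["time_s"],2))
    if f[0]>7.3 or r: break
np.save("x.npy",x)
E
```

```text
False 0.446 [0.4471 0.1298 0.1652] [ 6.01 -0.48 -3.84] 17.5
False 0.4457 [0.4471 0.1298 0.1652] [ 6.   -0.12 -4.1 ] 17.88
False 0.4454 [0.4466 0.1298 0.1652] [ 5.64  0.03 -3.5 ] 18.27
False 0.4451 [0.4466 0.1298 0.1653] [ 6.06 -0.34 -3.77] 18.65
False 0.4448 [0.4465 0.1298 0.1653] [ 6.89 -0.2  -4.53] 19.03
False 0.4445 [0.4465 0.1298 0.1654] [ 7.74 -0.26 -4.66] 19.42
```

```bash
python3 - <<'E'
from h import *
x=.4445
p,d=camera("scene"); np.savez("pics/scene3.npz",p=p,d=d)
t0=sense()["time_s"]
while sense()["time_s"]-t0<2.6:
    f=avg(8); s=sense(); print(round(x,4),s["position"].round(4)[0],f.round(2),round(s["time_s"],2))
    if f[0]<7.2: x-=.0002
    elif f[0]>9: x+=.0002
    else: sleep(.1); continue
    move_l((x,.1298,.165),feed=.006)
np.save("x.npy",x)
p,d=camera("scene"); np.savez("pics/scene4.npz",p=p,d=d)
for k in(3,4):
    p,d=load("scene",k); X=cloud("scene",d)
    m=(d>0)&(X[...,0]>.56)&(X[...,0]<.65)&(X[...,1]>.1)&(X[...,1]<.16)
    P=X[m&(X[...,2]>.075)&(X[...,2]<.09)]; print(P.mean(0),P.min(0),P.max(0),len(P))
cv2.imwrite("pics/g.png",cv2.resize(p[200:330,280:400],None,fx=4.5,fy=4.5,interpolation=cv2.INTER_CUBIC)[:,:,::-1])
E
```

```text
0.4445 0.4465 [ 7.49 -0.07 -4.64] 19.6
0.4445 0.4465 [ 7.65 -0.45 -4.75] 19.83
0.4445 0.4466 [ 7.69 -0.23 -4.56] 20.07
0.4445 0.4466 [ 7.74 -0.25 -4.57] 20.3
0.4445 0.4466 [ 7.61 -0.29 -4.53] 20.53
0.4445 0.4465 [ 7.56 -0.4  -4.7 ] 20.77
0.4445 0.4466 [ 7.69 -0.42 -4.5 ] 21.0
0.4445 0.4466 [ 7.2   0.05 -4.56] 21.23
0.4443 0.4465 [ 7.73 -0.37 -4.83] 21.62
0.4443 0.4466 [ 7.95 -0.38 -5.02] 21.85
0.4443 0.4466 [ 7.96 -0.2  -5.  ] 22.08
[0.59358017 0.13220192 0.08300249] [0.58845625 0.11728736 0.07515763] [0.60161417 0.14404197 0.08774984] 41
[0.59371602 0.1321323  0.08326261] [0.58835548 0.11661704 0.07547769] [0.60160369 0.14420237 0.0888761 ] 39
```

View pics/g.png

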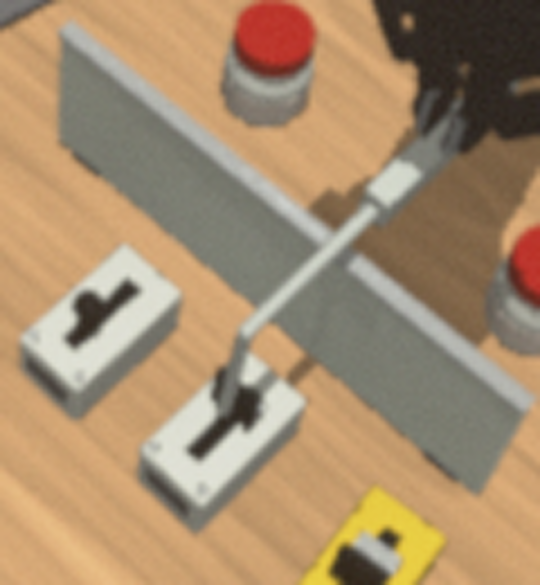

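```bash
python3 - <<'E'
from h import *
move_l((.462,.1298,.165),feed=.03); move_l((.472,.1298,.165),feed=.06)
print(avg())
move_l((.480,.130,.28),feed=.12); sleep(.2)
s=sense(); print(s["time_s"],s["position"],s["wrist_force"])
for n in("top","scene"):
    p,d=camera(n); np.savez(f"pics/{n}5.npz",p=p,d=d); X=cloud(n,d)
    m=(d>0)&(X[...,0]>.55)&(X[...,0]<.70)&(X[...,1]>.07)&(X[...,1]<.2)
    P=X[m&(X[...,2]>.1)]; print(n,len(P),P.min(0),P.max(0))
    for a in np.arange(.56,.65,.015):
        b=P[(abs(P[:,0]-a)<.007)&(P[:,2]>.26)]
        if len(b): print("  bar",b.mean(0).round(4),b[:,2].max().round(4))
    for a in np.arange(.15,.27,.02):
        b=P[(abs(P[:,2]-a)<.01)]
        if len(b): print("  leg",b.mean(0).round(4),len(b))
    P=X[m&(X[...,2]>.075)&(X[...,2]<.09)]; print("paddle",P.mean(0),len(P))
    m=(d>0)&(X[...,0]>.57)&(X[...,0]<.65)&(X[...,1]>.01)&(X[...,1]<.07)
    P=X[m&(X[...,2]>.075)&(X[...,2]<.095)]; print("ball",P.mean(0),len(P))
E
```

```text
[-0.43690132 -0.2221016  -0.09931431]
24.7 [0.47966684 0.12988758 0.27935409] [-0.48239866  0.34319066 -1.65401972]
top 196 [0.55048464 0.12400037 0.17201004] [0.63138383 0.13475839 0.27829378]
  bar [0.56   0.1302 0.275 ] 0.2779
  bar [0.5753 0.1296 0.2745] 0.2783
  bar [0.59   0.1296 0.2738] 0.2775
  bar [0.6054 0.1302 0.2744] 0.2783
  bar [0.6202 0.1307 0.2732] 0.2767
  bar [0.6299 0.1295 0.2705] 0.2744
  leg [0.6277 0.1245 0.1742] 2
  leg [0.6261 0.1258 0.1902] 10
  leg [0.6263 0.1266 0.2114] 11
  leg [0.6266 0.1272 0.2319] 10
  leg [0.6268 0.1279 0.2491] 10
  leg [0.5911 0.13   0.2739] 153
paddle [0.58906471 0.12888543 0.08311809] 31
ball [0.60827211 0.04006043 0.0796391 ] 27
scene 247 [0.55051533 0.12556668 0.17502548] [0.63373327 0.13514145 0.27853881]
  bar [0.5601 0.1309 0.2751] 0.278
  bar [0.5748 0.131  0.2746] 0.2785
  bar [0.5902 0.1316 0.275 ] 0.2769
  bar [0.6048 0.1316 0.2747] 0.2764
  bar [0.6202 0.1313 0.2745] 0.2767
  bar [0.6313 0.1318 0.2696] 0.2767
  leg [0.6306 0.1308 0.1782] 3
  leg [0.6315 0.1296 0.191 ] 15
  leg [0.6311 0.1305 0.2098] 16
  leg [0.6313 0.131  0.2298] 19
  leg [0.6317 0.1318 0.2508] 18
  leg [0.5954 0.1313 0.2741] 176
paddle [0.59179796 0.13037216 0.083694  ] 45
ball [0.61028013 0.04117457 0.07972808] 31
```

```bash
python3 - <<'E'
from h import *
move_l((*G,.28),attitude=R(YAW),feed=.13)
move_l((*G,.17),feed=.1); sleep(.2)
print(sense()["wrist_force"])
r=move_l((*G,.1362),feed=.02,until_force=5); s=sense(); print(r,s["position"],s["wrist_force"],s["time_s"])
p,d=camera("scene"); np.savez("pics/scene6.npz",p=p,d=d)
cv2.imwrite("pics/i.png",cv2.resize(p[100:260,180:340],None,fx=4,fy=4,interpolation=cv2.INTER_CUBIC)[:,:,::-1])
E
```

```text
[-0.12814972 -0.41071157 -1.96737134]
True [ 0.44580111 -0.19208623  0.13661806] [ 0.01589353 -0.84505137  4.27521712] 30.4917
```

View pics/i.png

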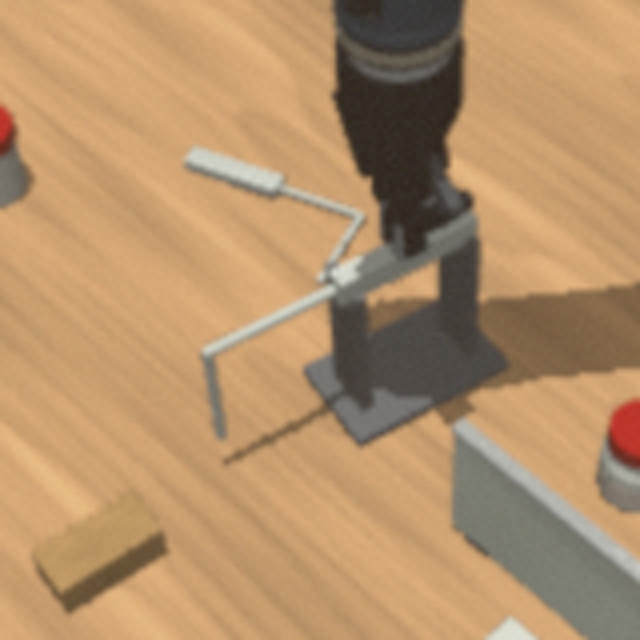

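The rod is seated on the notch floors, with contact at TCP z 0.1366. I'll release it and retreat.

```bash
python3 - <<'E'
from h import *
command_gripper(.04); sleep(.1)
move_l((*G,.2),feed=.06); move_l((*G,.32),feed=.15)
movep((.30,.45,.35),R(25)); sleep(.2)
for n in("top","scene"):
    p,d=camera(n); np.savez(f"pics/{n}7.npz",p=p,d=d); X=cloud(n,d)
    m=(d>0)&(X[...,0]>.35)&(X[...,0]<.75)&(X[...,1]>-.35)&(X[...,1]<-.1)
    h=X[m&(X[...,2]>.137)&(X[...,0]<.51)]
    print(n,cv2.minAreaRect((h[:,:2]*1000).astype(np.float32)),np.median(h[:,2]))
    A=X[m&(X[...,2]>.125)]; print(A[:,0].min(),A[:,0].max())
    m=(d>0)&(X[...,0]>.57)&(X[...,0]<.65)
    for nm,a,b in(("paddle",.1,.16),("ball",.01,.07)):
        P=X[m&(X[...,1]>a)&(X[...,1]<b)&(X[...,2]>.075)&(X[...,2]<.095)]; print(nm,P.mean(0),len(P))
    cv2.imwrite(f"pics/{n}7.png",p[:,:,::-1])
print(sense()["time_s"])
E
```

```text
top ((445.0712585449219, -191.72219848632812), (16.625917434692383, 109.35108184814453), 78.10698699951172) 0.1416070445505364
0.39047765851773775 0.5951374546907208
paddle [0.58887745 0.12957402 0.08378014] 31
ball [0.60825545 0.03973078 0.07915892] 27
scene ((446.3849182128906, -191.47784423828125), (18.41356658935547, 108.37117767333984), 77.60934448242188) 0.14209692261162177
0.3923463602075462 0.5957921381511804
paddle [0.59180566 0.13025364 0.08370065] 47
ball [0.61048207 0.04160283 0.08032959] 30
35.8583
```

View pics/scene7.png

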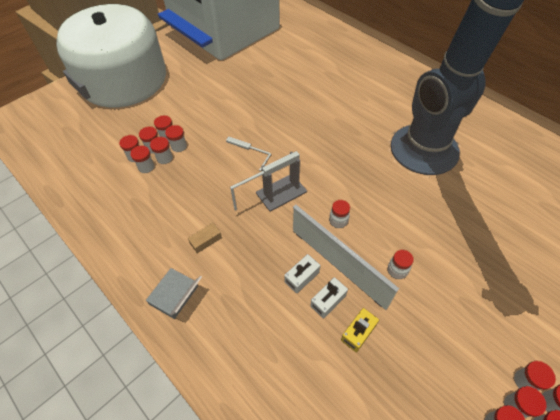

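View pics/top7.png

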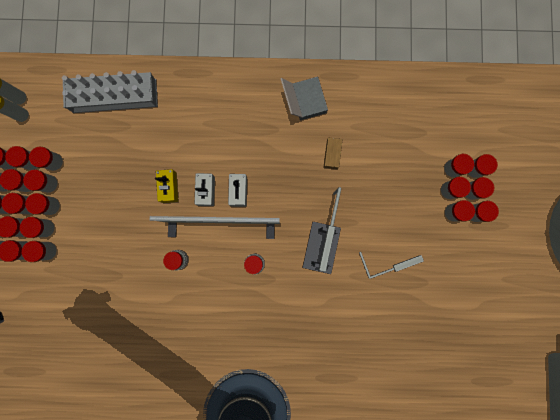

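```bash
python3 - <<'E'
from h import *
a=[]
for n,k,(r,c) in(("top",0,(165,180)),("top",7,(165,180)),("scene",0,(275,305)),("scene",7,(275,305))):
    p,d=load(n,k); a.append(cv2.resize(p[r:r+50,c:c+50],(380,290),interpolation=cv2.INTER_CUBIC)[:,:,::-1])
cv2.imwrite("pics/j.png",np.vstack([np.hstack(a[:2]),np.hstack(a[2:])]))
E
```

```text
(no output)
```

View pics/j.png

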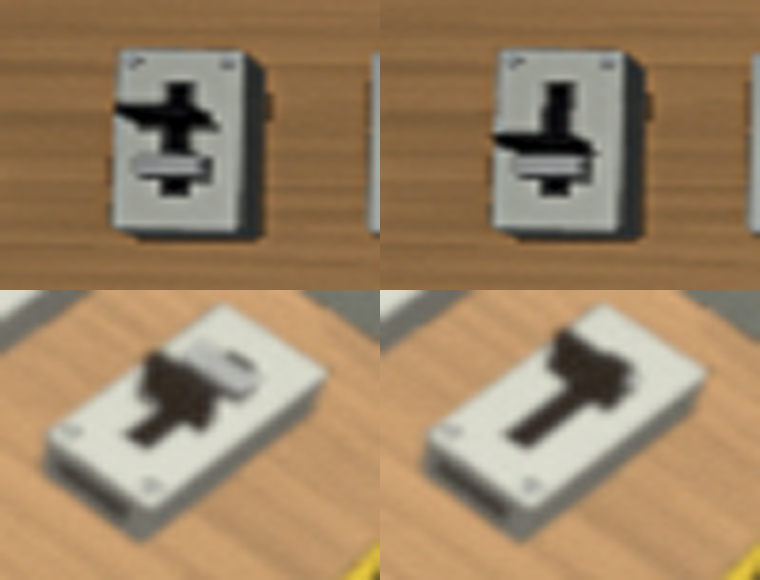

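The before/after crops show the lever now right against the steel stop block. The rod is back in its cradle and nothing else has moved.

```bash
python3 - <<'E'
from rig import *
finish_job()
E
```

```text
the job is handed in; nothing more can be done
```

The job is handed in after about 36 s of the 66 s allowed. I pulled the wide flat lever to its stop with the rod, held it there, and laid the rod back in its cradle. I cannot see whether the cut-out re-armed, because the rig gives no signal for that.

- **Pull:** The lever moved about 13 mm before it stopped. The force rose well above the 2.5 N sliding friction without further movement, so it was against the stop.
- **Hold:** I held it for about 2.6 s at 7.2–8.0 N along the pull direction.
- **Side load:** A downward force of about 4.5–5 N also showed during the hold, probably friction of the leg on the lever. The combined force was still only about 9 N.
- **False stop:** One force trigger on the way stopped the arm early, just short of the firm contact. I finished the approach in small steps.
- **Last checks:**
  - The before/after crops show the lever against the steel stop block, and it stayed there.
  - The rod lies within about 1 mm and 0.5° of where it started.
  - The ball lever reads the same as at the start to within 1 mm.
  - The guard, jars, carton and yellow module look unmoved in the pictures.

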